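Refit the hob knob and turn it off

TASK

The knob has come off the small gas hob on the pickle shop's counter. Push it gently back onto its D-shaped spindle, finding by feel the angle at which it slides on, until it snaps fully home; then, with the knob, turn the spindle clockwise to its off stop (pointer straight towards the burner) and let go. Never force it, and leave the jars, the bowl and the hob where they are.

Things in the scene. Friction and masses are not known exactly. Their poses are not given: they have to be found in the camera images.
- hob: Single-burner gas hob, fixed to the counter, 420 (its x) x 300 (its y) mm, steel deck 55 mm above the counter. Origin: centre of its underside; x runs from its front edge (spindle side, nearest the robot) to the back, z up. Burner (65 mm behind the origin) and pan support rise 34 mm above the deck; the pan support begins about 90 mm behind the upright spindle, itself 150 mm in front of the origin.
- off_pip (a point): Small raised pip on the deck, 40 mm from the spindle axis towards the burner: the off mark. At the off stop the spindle's flat, and so the fitted knob's pointer, faces it (hob +x). From there the spindle can turn anticlockwise, seen from above, up to 1.7 rad; at the start it stands somewhere from 0.6 to 1.5 rad anticlockwise of off. That angle is not measured.
- spindle_tip (a point): Centre of the spindle's top end, 30 mm above the deck. Greased steel D-shaft, 16 mm diameter, flat 4 mm from the axis along its full length, round edge of the tip chamfered 2 x 3 mm (the flat 0.8 mm). It turns stiffly (about 0.03 N m): a knob can slide round on its tip at 3 to 6 N without turning it. Pushed down, it holds until 4 N, then sinks about 2 N/mm, at most 6 mm, and springs back.
- spindle_seat (a point): Point on the spindle's axis, 20 mm below its tip and 10 mm above the deck: where the underside centre of the fully seated knob comes. It sinks with the spindle but does not turn with it: its axes are the hob's and tell nothing of where the flat is.
- knob: Black plastic bar knob, 60 g, standing upright on the counter: 40 mm high, 30 mm wide (its y) with parallel upright sides to grip along 48 mm, 81 mm long (x) from round tail (-42) to pointed nose (+39); a thin pale line on top marks the nose, which is the pointer and +x. Origin: centre of its underside, on the bore's axis; z up.
- knob_bore (a point): Mouth of the D bore (same point and axes as knob). Bore 20 mm deep, 17.5 mm diameter, its flat 4.5 mm from the axis on the pointer side: it goes on only with the pointer the way the spindle's flat faces, within about 0.1 rad, and has about 0.2 rad of play once on. A sprung catch on the spindle resists and snaps over a lip in the bore 2 mm before the bore's roof meets the tip.
- knob_top (a point): Centre of the knob's top, 40 mm above its underside; the pale pointer line runs from near here to the nose. It takes roughly 6 to 14 N of downward push to snap the knob home. Keep the push under 20 N and the twist against the stop small: all contact forces between knob and spindle, the catch's side pinch included, must add up to under 50 N.
- jar_tall: Bystander: closed pickle jar, 68 mm diameter, 115 mm high. Origin: centre of its underside.
- jar_short: Bystander: closed pickle jar, 72 mm diameter, 85 mm high. Origin: centre of its underside.
- bowl: Bystander: empty steel bowl, 100 mm diameter, 45 mm high. Origin: centre of its underside.
Mind the look-alikes: they are no part of the job. There is more than one size of the knob; the one meant has the size given above.

How it is judged:
By the outcome, as a careful person would: the job done as asked, in the order asked, and still so for the second after the job is handed in, with the robot touching nothing.
It also fails if it takes over 72 s, if anything falls off the work surface, if the arm or the gripper's body presses on something with over 40 N, if the wrist force passes 120 N, or if a joint passes its speed limit or range.

ROBOT

A 7-joint arm with a two-finger parallel gripper is mounted at the origin on the work surface. World frame = base frame: x ahead of the robot, y to its left, z up, the work surface at z = 0. Lengths are in m, angles in rad, forces in N, time in s.
With the tool pointing down it reaches from about 0.4 to 0.85 m from the base axis. Payload 4.5 kg.
Tool frame: the origin (TCP) lies between the finger pads; the fingertips stand 19 mm ahead of it and the grasp point (between the pads) is the TCP (r.tips_ahead is the distance from the TCP to the fingertips, in m); z points along the fingers, y is the line along which they close (so a half turn about z gives the same grasp; the last joint's range is limited). The gripper opens to 88 mm and grips with 3 to 60 N. Pads are 18 mm wide; open, the fingers measure 123 mm over their backs; the gripper's body (75 mm by 187 mm) begins 45 mm behind the grasp point.
Start: joints at [-1.099, 0.689, -0.195, 1.565, 0.157, 0.902, -0.215], TCP at [0.265, 0.566, 0.258] pointing down, gripper open.
Joint ranges: [-3.01, 3.01], [-0.46, 2.08], [-1.47, 1.51], [0.13, 2.56], [-1, 4.14], [0.04, 2.09], [-2.66, 2.66]. Speed limits (rad/s): [2.57, 2.57, 3.14, 3.14, 3.14, 3.14, 3.14].

INTERFACE

Orientations are given as a unit quaternion [x, y, z, w].
In Python, from plant import r, cams, models gives the robot as it stands. The module is installed in compiled form; this text tells all that it offers.
- The arm moves only by the tool jog_arm, never from a script. Its arguments are lists of equal length, an entry for each row: "turn": the turn, a rotation vector about the tool's x, y, z in rad, a list of three; "translation": the shift along the tool's x, y, z in m, a list of three; "grip": the closure, from 0 (fully open) to 1 (shut). In form: {"turn": [[ax, ay, az], ...], "translation": [[tx, ty, tz], ...], "grip": [grip, ...]}. A call has 1 to 20 rows; each row is the pose to reach, as a shift and turn from the pose commanded when the call began, along the tool's axes at that moment; what a row does not reach only later rows make up. A row lasts 1/8 s, in which the tool goes at most 62.5 mm and 10.7 degrees, less where a joint would pass 70% of its speed; a pose out of reach is approached as far as the arm can. A call with a gripper value outside its range is refused whole. The fingers move at their own pace and stop on an object; "force" is the grip in N (left out, the last holds). Time passes only in rows, so rows that repeat a pose let the fingers close. It gives the time, the measured TCP pose, the force, the opening and the grip force at its end, in the units of the state.
- r.get_state(): the state, without advancing time (a new reading comes with each control period).
- cams.snapshot(name): name is "scene" or "top"; returns the picture (480x640x3 uint8, red, green, blue); there is no depth.
- cams.camera_params(name): a dict with "fx", "fy", "cx", "cy" (pixels), "eye" and "orientation" of the camera in the world. Camera axes: x right, y up, looking along -z (the intrinsics and any distortion apply to the point x, -y, -z); pixel columns grow to the right and rows downward; lengths in m; the calibration is good to about 2 mm. A picture is of the moment at which its call begins. camera_params takes no time and is no camera call.
- r.finish_job(): hands the job in; it is judged then, once.
Trained networks look in the newest picture that a camera, given by its name, has taken for a name from the list of things; names that differ only in an ending like _2 or _b are one class to them, and where a whole thing is asked for, a point or a joint stands for the part that bears it (a point fixed in the world has none). Each returns a list of dicts, best first, with "p" (0 to 1); they miss things now and then, are a little off and sometimes report something else, mostly with a low value. They report only what shows in the picture. A call takes as long as a camera call. They do not tell look-alikes from the thing itself.
- models.find_in(camera, name): "position" ([x, y, z] in m, in world coordinates, good to about 4 mm: the middle of the surface that is visible of it).
- models.masks_of(camera, name): "pixels" (480x640 bool, what is visible of it).
- models.place_of(camera, name): "position" ([x, y, z] in m, in world coordinates, good to about 4 mm: a listed point, or the origin of a listed thing).
The state is a dict: "clock": time; "q": joint angles; "qd": joint speeds; "joint_torque": joint torques, N m; "tool_pos": TCP position; "eef_rot": TCP orientation; "contact_force": force on the tool from outside, world axes, zero at the start; "moment": the same for the moment, N m; "opening": opening from 0.0 (shut) to 1.0 (fully open); "finger_force": force on a finger pad.
Only numpy, scipy, OpenCV 4.12 (cv2) and the standard library are available. Lean on these libraries where they do the work, as an engineer would, in place of code of your own. Each camera call takes 0.05 s, during which the arm holds its last target. There are 200 camera calls.

## Working session

There is one attempt and no reset: what is moved stays moved. The work goes in short steps, Python scripts to look and compute and a tool call to move; the robot and the scene stay as the last step left them, time stands still between calls to the robot, and variables do not carry over. Pictures are saved under pics/ and viewed, at most 10 in all, crops included, and the job is handed in when it is done.

Besides the shell and the picture viewer there is one more tool, called after "Call:" in YAML: its name, and indented under it one key for each argument. jog_arm: Moves the arm, as the interface text tells. Its arguments: {"type":"object","properties":{"turn":{"type":"array"},"translation":{"type":"array"},"grip":{"type":"array"},"force":{"type":"number"}},"required":["turn","translation","grip"]}

```bash
mkdir -p pics
cat > h.py <<'E'
import numpy as np,cv2
from plant import r,cams,models
from scipy.spatial.transform import Rotation as R
def snap(c,f):
    im=cams.snapshot(c); cv2.imwrite('pics/'+f,im[:,:,::-1]); return im
def proj(c,P):
    p=cams.camera_params(c); v=R.from_quat(p['orientation']).inv().apply(np.array(P)-p['eye'])
    return p['cx']+p['fx']*v[0]/-v[2], p['cy']+p['fy']*-v[1]/-v[2]
def ray(c,u,v,z):
    p=cams.camera_params(c); d=R.from_quat(p['orientation']).apply([(u-p['cx'])/p['fx'],-(v-p['cy'])/p['fy'],-1])
    e=np.array(p['eye']); return e+d*(z-e[2])/d[2]
E
python3 - <<'E'
from h import *
for c in('scene','top'):
    snap(c,c+'1.png'); print(c,cams.camera_params(c))
    for n in('knob','knob_top','hob','spindle_tip','off_pip','jar_tall','jar_short','bowl'):
        for d in models.place_of(c,n)[:3]: print(n,round(d['p'],2),np.round(d['position'],3),np.round(proj(c,d['position'])))
s=r.get_state();print(s['clock'],s['tool_pos'],s['eef_rot'])
E
```

```text
scene {'fx': 482.2830966784351, 'fy': 482.2830966784351, 'cx': 320.75530805172156, 'cy': 237.96247127926642, 'eye': array([ 1.02623593, -0.50185047,  0.82343429]), 'orientation': array([0.31732181, 0.12628442, 0.33305594, 0.87888159])}
knob 0.94 [0.533 0.318 0.002] [394. 162.]
knob 0.9 [0.401 0.294 0.003] [348. 144.]
knob 0.73 [ 0.632  0.408 -0.005] [446. 163.]
knob_top 0.93 [0.532 0.316 0.042] [395. 150.]
knob_top 0.92 [0.63  0.408 0.053] [449. 145.]
knob_top 0.68 [0.397 0.296 0.059] [348. 126.]
hob 0.66 [ 0.677 -0.157  0.   ] [310. 316.]
hob 0.43 [ 0.528 -0.175  0.066] [247. 262.]
spindle_tip 0.57 [ 0.529 -0.179  0.089] [244. 255.]
spindle_tip 0.49 [ 0.641 -0.46  -0.   ] [173. 421.]
off_pip 0.94 [ 0.57  -0.172  0.058] [263. 274.]
off_pip 0.33 [ 0.642 -0.46  -0.001] [173. 421.]
jar_tall 0.57 [ 0.729  0.264 -0.   ] [448. 211.]
jar_short 0.58 [ 0.478 -0.453 -0.001] [122. 359.]
jar_short 0.55 [0.532 0.318 0.04 ] [395. 150.]
jar_short 0.16 [ 0.64  -0.463 -0.   ] [171. 422.]
bowl 0.55 [ 0.643 -0.463 -0.002] [172. 423.]
top {'fx': 483.5884824576825, 'fy': 483.5884824576825, 'cx': 316.1983
[... 214 characters left out ...]
0.76 [ 0.531  0.318 -0.   ] [186. 269.]
knob 0.56 [ 0.399  0.292 -0.003] [195. 318.]
knob_top 0.68 [0.397 0.291 0.054] [190. 319.]
knob_top 0.65 [0.63  0.406 0.057] [149. 231.]
knob_top 0.56 [0.53  0.314 0.039] [184. 269.]
hob 0.89 [ 0.674 -0.164 -0.003] [360. 218.]
spindle_tip 0.47 [ 0.524 -0.177  0.084] [369. 269.]
off_pip 0.77 [ 0.568 -0.171  0.057] [365. 254.]
off_pip 0.4 [ 0.48  -0.451 -0.004] [466. 287.]
jar_tall 0.78 [ 0.727  0.26  -0.005] [209. 200.]
jar_short 0.95 [ 0.478 -0.45  -0.001] [466. 288.]
bowl 0.73 [ 0.644 -0.462 -0.003] [468. 228.]
bowl 0.63 [0.531 0.32  0.   ] [186. 269.]
0.9 [0.2649535  0.56609002 0.25776584] [2.17126559e-01 9.76143460e-01 5.66429680e-05 4.66497570e-06]
```

View pics/top1.png

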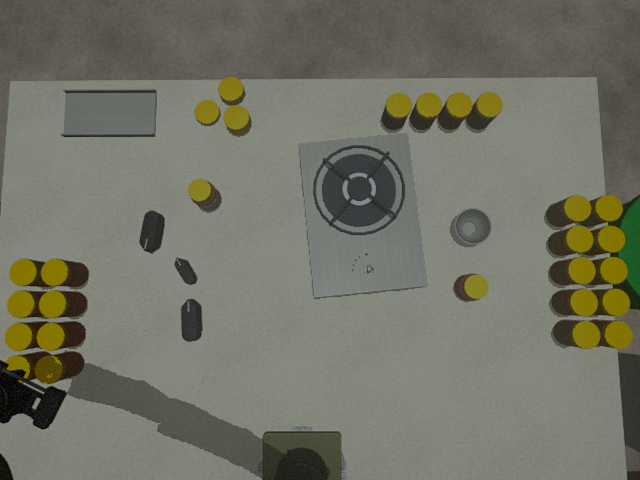

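View pics/scene1.png

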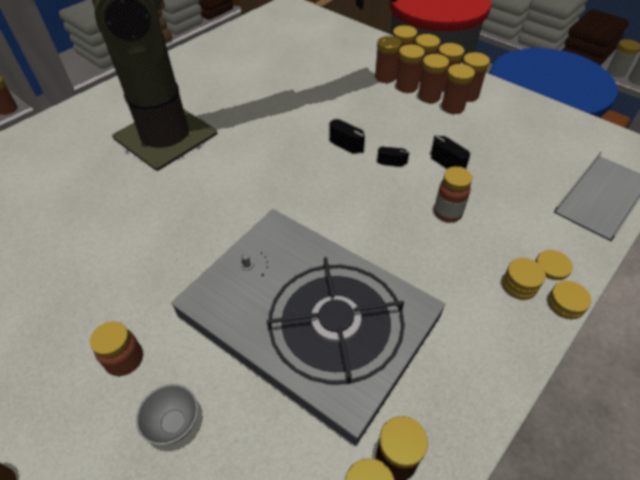

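Run:
```python
from h import *
im=snap('top','t2.png')
a=cv2.resize(im[205:345,130:230],None,fx=4,fy=4,interpolation=cv2.INTER_CUBIC)
b=cv2.resize(im[240:305,330:400],None,fx=8,fy=8,interpolation=cv2.INTER_CUBIC)
b=cv2.resize(b,(390,560*390//560)) if 0 else cv2.resize(b,(400,372))
o=np.zeros((560,800,3),np.uint8);o[:,:400]=a;o[:372,400:]=b
cv2.imwrite('pics/crop.png',o[:,:,::-1])
for d in models.masks_of('top','knob'):
    v,u=np.nonzero(d['pixels']); P=[ray('top',x,y,0.04)[:2] for x,y in zip(u,v)]
    c,s,a=cv2.minAreaRect(np.float32(P)*1000); print(round(d['p'],2),u.mean(),v.mean(),c,s,a)
d=models.masks_of('top','hob')[0]
v,u=np.nonzero(d['pixels']);P=[ray('top',x,y,0.055)[:2] for x,y in zip(u,v)]
print('hob',cv2.minAreaRect(np.float32(P)*1000))
```

```text
0.88 191.37774725274724 320.65384615384613 (394.66058349609375, 289.39593505859375) (104.96360778808594, 50.47322082519531) 1.4805049896240234
0.74 152.0543209876543 230.82716049382717 (632.7386474609375, 402.70770263671875) (60.44910430908203, 113.37934875488281) 80.71044158935547
0.63 185.6958904109589 270.6958904109589 (525.7053833007812, 308.842041015625) (82.0541763305664, 36.68156433105469) 31.592437744140625Traceback (most recent call last):
  File "<stdin>", line 12, in <module>
  File "h.py", line 10, in ray
    p=cams.camera_params(c); d=R.from_quat(p['orientation']).apply([(u-p['cx'])/p['fx'],-(v-p['cy'])/p['fy'],-1])
ValueError: time passes only in moves, steps and waits
```

View pics/crop.png

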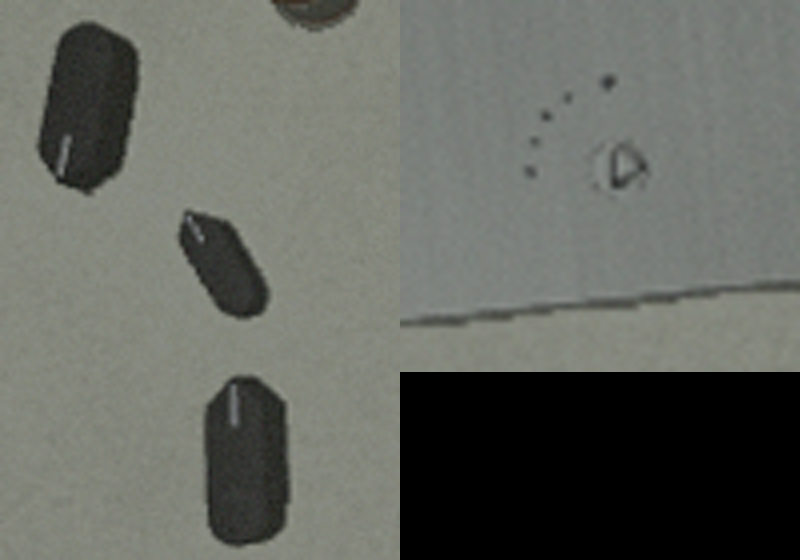

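Knob candidates in the top picture are at (152,231), (186,270) and (191,320). Only the middle one measures about 82 x 35 mm, as described; the others are about 105–113 mm long, so they are look-alikes. The crop shows its pale line towards upper left (176,258). The spindle is at about (369,269), with its flat seeming to face image-left.

Call:
jog_arm:
  turn:
    - [0,0,0.165]
    - [0,0,0.33]
    - [0,0,0.495]
    - [0,0,0.66]
    - [0,0,0.825]
    - [0,0,0.99]
    - [0,0,1.155]
    - [0,0,1.32]
    - [0,0,1.485]
    - [0,0,1.65]
    - [0,0,1.815]
    - [0,0,1.98]
    - [0,0,2.15]
    - [0,0,2.15]
    - [0,0,2.15]
  translation:
    - [-0.027,-0.009,0.01]
    - [-0.054,-0.018,0.02]
    - [-0.081,-0.027,0.03]
    - [-0.107,-0.035,0.04]
    - [-0.134,-0.044,0.05]
    - [-0.16,-0.053,0.06]
    - [-0.187,-0.062,0.07]
    - [-0.214,-0.07,0.08]
    - [-0.24,-0.079,0.09]
    - [-0.267,-0.088,0.1]
    - [-0.294,-0.096,0.11]
    - [-0.32,-0.105,0.12]
    - [-0.346,-0.113,0.128]
    - [-0.346,-0.113,0.128]
    - [-0.346,-0.113,0.128]
  grip: [0,0,0,0,0,0,0,0,0,0,0,0,0,0,0]

```text
clock: 2.92
tool_pos: [0.5295, 0.3183, 0.1298]
eef_rot: [0.961, 0.275, -0.0, -0.001]
contact_force: [-1.0, 0.6, 0.1]
opening: 1.003
finger_force: 0.0
```

Run:
```python
from h import *
s=r.get_state();print(s['clock'],s['tool_pos'],R.from_quat(s['eef_rot']).as_matrix().round(3).tolist(),s['q'],s['opening'],s['contact_force'])
im=snap('scene','s2.png')
a=cv2.resize(im[110:190,340:440],(400,320),interpolation=cv2.INTER_CUBIC)
b=cv2.resize(im[235:285,225:285],(400,333),interpolation=cv2.INTER_CUBIC)
o=np.zeros((333,800,3),np.uint8);o[:320,:400]=a;o[:,400:]=b
cv2.imwrite('pics/crop2.png',o[:,:,::-1])
d=models.masks_of('top','hob')[0]
t=cv2.imread('pics/t2.png')
v,u=np.nonzero(d['pixels']);P=[ray('top',float(x),float(y),0.055)[:2] for x,y in zip(u,v)]
print('hob',cv2.minAreaRect(np.float32(P)*1000))
print('tip',ray('top',369.4,268.8,.085))
```

```text
2.925 [0.52954036 0.31829975 0.12976158] [[0.849, 0.529, -0.001], [0.529, -0.849, 0.001], [-0.0, -0.001, -1.0]] [-0.78660525  0.87256634  0.31507516  1.70577667 -0.41705859  0.63048057
 -1.24992365] 1.0034785333609446 [-1.0130414   0.60072689  0.1028819 ]Traceback (most recent call last):
  File "<stdin>", line 10, in <module>
  File "h.py", line 10, in ray
    p=cams.camera_params(c); d=R.from_quat(p['orientation']).apply([(u-p['cx'])/p['fx'],-(v-p['cy'])/p['fy'],-1])
ValueError: time passes only in moves, steps and waits
```

View pics/crop2.png

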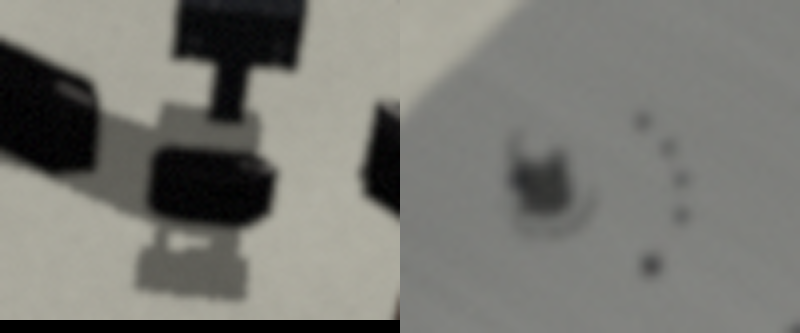

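The crop shows the fingers straddling the chosen knob (crop ~(210,185)), with the bar in line with the tool.

Call:
jog_arm:
  turn:
    - [0,0,0]
    - [0,0,0]
    - [0,0,0]
    - [0,0,0]
    - [0,0,0]
    - [0,0,0]
    - [0,0,0]
    - [0,0,0]
    - [0,0,0]
  translation:
    - [0,0.001,0.03]
    - [0,0.001,0.06]
    - [0,0.001,0.09]
    - [0,0.001,0.102]
    - [0,0.001,0.102]
    - [0,0.001,0.102]
    - [0,0.001,0.102]
    - [0,0.001,0.102]
    - [0,0.001,0.102]
  grip: [0,0,0,0,0,1,1,1,1]
  force: 35

```text
clock: 4.15
tool_pos: [0.531, 0.3163, 0.028]
eef_rot: [0.962, 0.273, 0.0, -0.0]
contact_force: [0.5, 0.3, -0.3]
opening: 0.571
finger_force: 0.0
```

```bash
sed -i 's/^def proj/_P={}\ndef cp(c):\n    if c not in _P: _P[c]=cams.camera_params(c)\n    return _P[c]\ndef proj/; s/p=cams.camera_params(c)/p=cp(c)/' h.py
python3 - <<'E'
from h import *
s=r.get_state();print(s['clock'],s['tool_pos'],s['contact_force'],s['opening']*88,s['finger_force'])
im=snap('top','t3.png')
d=models.masks_of('top','hob')[0]
v,u=np.nonzero(d['pixels']);P=[ray('top',float(x),float(y),0.055)[:2] for x,y in zip(u,v)]
print('hob',cv2.minAreaRect(np.float32(P)*1000))
print('tip',ray('top',369.4,268.8,.085), ray('scene',225+140/6.67,235+165/6.67,.085))
for m,z in(('knob_top',.04),('spindle_tip',.085),('off_pip',.057)):
    for d in models.place_of('top',m)[:3]: print(m,d['p'],d['position'])
print('pip',ray('top',330+208/5.714,240+82/5.72,.057))
E
```

```text
4.15 [0.53104762 0.31634432 0.02803264] [ 0.47233611  0.25557378 -0.29149331] 50.20499334428783 0.0
hob ((676.7171020507812, -162.22686767578125), (423.2114562988281, 304.27392578125), 5.473085403442383)
tip [ 0.52571317 -0.17823288  0.085     ] [ 0.53687284 -0.18154221  0.085     ]
knob_top 0.87 [0.3968, 0.2928, 0.052]
knob_top 0.67 [0.5276, 0.3107, 0.0398]
knob_top 0.58 [0.6285, 0.4046, 0.0587]
spindle_tip 0.57 [0.5261, -0.1745, 0.0838]
off_pip 0.55 [0.5694, -0.1709, 0.0578]
pip [ 0.56580147 -0.17376484  0.057     ]
```

Call:
jog_arm:
  turn:
    - [0,0,0]
    - [0,0,0]
    - [0,0,0]
    - [0,0,0]
    - [0,0,0]
    - [0,0,0]
  translation:
    - [0,0,0]
    - [0,0,0]
    - [0,0,0]
    - [0,0,-0.02]
    - [0,0,-0.07]
    - [0,0,-0.12]
  grip: [1,1,1,1,1,1]
  force: 35

```text
clock: 5.15
tool_pos: [0.5309, 0.3161, 0.1501]
eef_rot: [0.962, 0.273, 0.0, -0.0]
contact_force: [1.3, 1.2, -0.2]
opening: 0.337
finger_force: 35.0
```

Call:
jog_arm:
  turn:
    - [0,0,-0.1]
    - [0,0,-0.2]
    - [0,0,-0.3]
    - [0,0,-0.4]
    - [0,0,-0.5]
    - [0,0,-0.6]
    - [0,0,-0.7]
    - [0,0,-0.8]
    - [0,0,-0.9]
    - [0,0,-1.0]
    - [0,0,-1.1]
    - [0,0,-1.1]
    - [0,0,-1.1]
  translation:
    - [-0.02,0.032,0]
    - [-0.045,0.072,0]
    - [-0.07,0.111,0]
    - [-0.095,0.151,0]
    - [-0.12,0.191,0]
    - [-0.145,0.231,0]
    - [-0.17,0.271,0]
    - [-0.195,0.31,0]
    - [-0.22,0.35,0]
    - [-0.245,0.39,0.003]
    - [-0.262,0.417,0.006]
    - [-0.262,0.417,0.008]
    - [-0.262,0.417,0.008]
  grip: [1,1,1,1,1,1,1,1,1,1,1,1,1]

```text
clock: 6.78
tool_pos: [0.5276, -0.1752, 0.1403]
eef_rot: [0.677, 0.736, 0.0, 0.0]
contact_force: [-0.2, 0.6, -0.1]
opening: 0.336
finger_force: 35.0
```

Run:
```python
from h import *
s=r.get_state();p=s['tool_pos'];q=s['eef_rot'];print(s['clock'],p,2*np.arctan2(q[1],q[0]),s['q'],s['contact_force'],s['moment'])
o=np.zeros((400,800,3),np.uint8)
for i,(c,u,v) in enumerate((('top',368,265),('scene',246,240))):
    im=snap(c,c+'4.png'); o[:,400*i:400*i+400]=cv2.resize(im[v-40:v+40,u-40:u+40],(400,400),interpolation=cv2.INTER_CUBIC)
    for n in('knob','knob_top','knob_bore'):
        for d in models.place_of(c,n)[:3]:
            if d['position'][1]<0.1: print(c,n,round(d['p'],2),d['position'])
    print(proj(c,p+[0,0,.012]),proj(c,p-[0,0,.028]))
cv2.imwrite('pics/crop4.png',o[:,:,::-1])
```

```text
6.775 [ 0.52755582 -0.17524547  0.14026262] 1.6535248603931596 [ 0.30413016  0.76904828 -0.11128989  1.87965799  0.16034885  0.50107072
  0.16584024] [-0.23649418  0.62685887 -0.10078836] [-0.02672926  0.03415394 -0.01004271]
top knob 0.41 [0.5268, -0.1768, 0.1102]
top knob_top 0.56 [0.5262, -0.1763, 0.1509]
top knob_bore 0.53 [0.5296, -0.172, 0.1118]
(np.float64(370.96620400823485), np.float64(266.2762180173188)) (np.float64(369.3024653394485), np.float64(267.3780560065286))
scene knob 0.66 [0.5306, -0.171, 0.112]
scene knob_top 0.79 [0.5262, -0.175, 0.1538]
scene knob_bore 0.71 [0.5261, -0.1773, 0.1125]
scene knob_bore 0.35 [0.5288, -0.1766, 0.0882]
(np.float64(240.33445069662187), np.float64(232.77273577457981)) (np.float64(243.2501824897967), np.float64(246.464035306101))
```

View pics/crop4.png

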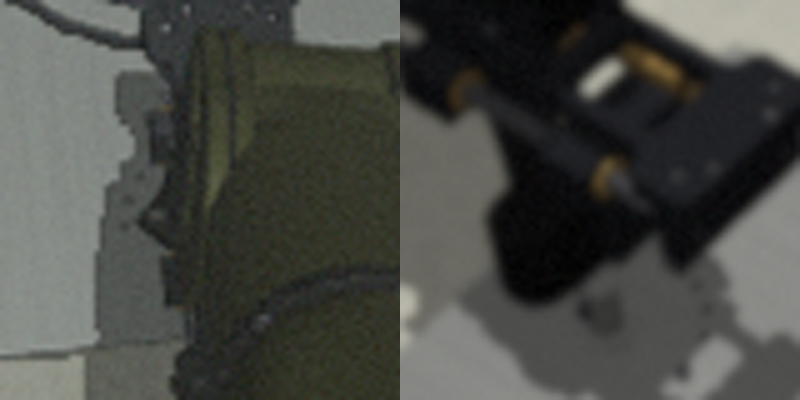

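Call:
jog_arm:
  turn:
    - [0,0,0]
    - [0,0,0]
    - [0,0,0]
    - [0,0,0]
    - [0,0,0]
  translation:
    - [-0.0018,-0.0006,0.01]
    - [-0.0018,-0.0006,0.018]
    - [-0.0018,-0.0006,0.022]
    - [-0.0018,-0.0006,0.024]
    - [-0.0018,-0.0006,0.024]
  grip: [1,1,1,1,1]

```text
clock: 7.8
tool_pos: [0.527, -0.1781, 0.1156]
eef_rot: [0.677, 0.736, 0.0, -0.0]
contact_force: [0.5, -0.1, -0.2]
opening: 0.335
finger_force: 35.0
```

Run:
```python
from h import *
print('nose exp (.5244,-.1363) got',ray('top',328+29,225+43,.15),ray('top',357,268,.145))
s=r.get_state();print(s['clock'],s['tool_pos'],s['contact_force'],s['moment'])
```

```text
nose exp (.5244,-.1363) got [ 0.52359032 -0.14131759  0.15      ] [ 0.52391914 -0.14170242  0.145     ]
7.8 [ 0.52698211 -0.17808196  0.11558706] [ 0.47213401 -0.13318654 -0.19571692] [-0.05036585  0.07808474 -0.03678347]
```

Call:
jog_arm:
  turn:
    - [0,0,0]
    - [0,0,0]
    - [0,0,0]
    - [0,0,0]
  translation:
    - [0,0,0.001]
    - [0,0,0.002]
    - [0,0,0.0025]
    - [0,0,0.0025]
  grip: [1,1,1,1]

```text
clock: 8.3
tool_pos: [0.527, -0.1781, 0.1132]
eef_rot: [0.677, 0.736, 0.0, -0.0]
contact_force: [-1.1, 0.3, -0.5]
opening: 0.334
finger_force: 35.0
```

Call:
jog_arm:
  turn:
    - [0,0,0]
    - [0,0,0]
    - [0,0,0]
  translation:
    - [0,0,0.0007]
    - [0,0,0.0014]
    - [0,0,0.0014]
  grip: [1,1,1]

```text
clock: 8.68
tool_pos: [0.5271, -0.1781, 0.112]
eef_rot: [0.677, 0.736, 0.0, 0.0]
contact_force: [-1.0, 0.2, 3.0]
opening: 0.338
finger_force: 35.0
```

Call:
jog_arm:
  turn:
    - [0,0,0]
    - [0,0,0]
    - [0,0,0]
  translation:
    - [0,0,0.0004]
    - [0,0,0.0008]
    - [0,0,0.0008]
  grip: [1,1,1]

```text
clock: 9.05
tool_pos: [0.5271, -0.1781, 0.1111]
eef_rot: [0.677, 0.736, 0.0, 0.0]
contact_force: [-1.8, 0.5, 4.1]
opening: 0.34
finger_force: 35.0
```

Call:
jog_arm:
  turn:
    - [0,0,0.05]
    - [0,0,0.1]
    - [0,0,0.1]
  translation:
    - [0,0,0]
    - [0,0,0]
    - [0,0,0]
  grip: [1,1,1]

```text
clock: 9.43
tool_pos: [0.5272, -0.1781, 0.1111]
eef_rot: [0.713, 0.701, 0.0, 0.0]
contact_force: [0.2, -0.3, 4.2]
opening: 0.338
finger_force: 35.0
```

Call:
jog_arm:
  turn:
    - [0,0,0.04]
    - [0,0,0.08]
    - [0,0,0.08]
  translation:
    - [0,0,0.0004]
    - [0,0,0.0004]
    - [0,0,0.0004]
  grip: [1,1,1]

```text
clock: 9.8
tool_pos: [0.5272, -0.1781, 0.1107]
eef_rot: [0.741, 0.671, 0.0, 0.0]
contact_force: [-1.0, -0.2, 4.8]
opening: 0.334
finger_force: 35.0
```

Call:
jog_arm:
  turn:
    - [0,0,0.04]
    - [0,0,0.08]
    - [0,0,0.08]
  translation:
    - [0,0,0]
    - [0,0,0]
    - [0,0,0]
  grip: [1,1,1]

```text
clock: 10.18
tool_pos: [0.5272, -0.1781, 0.1107]
eef_rot: [0.767, 0.641, 0.0, 0.0]
contact_force: [0.1, -0.2, 5.0]
opening: 0.338
finger_force: 35.0
```

Call:
jog_arm:
  turn:
    - [0,0,0.04]
    - [0,0,0.08]
    - [0,0,0.08]
  translation:
    - [0,0,0]
    - [0,0,0]
    - [0,0,0]
  grip: [1,1,1]

```text
clock: 10.55
tool_pos: [0.5272, -0.178, 0.1107]
eef_rot: [0.792, 0.61, 0.0, 0.0]
contact_force: [-0.6, -0.4, 5.4]
opening: 0.336
finger_force: 35.0
```

Call:
jog_arm:
  turn:
    - [0,0,0.04]
    - [0,0,0.08]
    - [0,0,0.08]
  translation:
    - [0,0,0]
    - [0,0,0]
    - [0,0,0]
  grip: [1,1,1]

```text
clock: 10.92
tool_pos: [0.5272, -0.178, 0.1107]
eef_rot: [0.816, 0.578, 0.0, 0.0]
contact_force: [0.1, 1.1, 5.4]
opening: 0.331
finger_force: 35.0
```

Run:
```python
from h import *
s=r.get_state();print(s['clock'],s['tool_pos'],s['contact_force'],s['moment'])
```

```text
10.925 [ 0.52717099 -0.1780189   0.11067708] [0.14530406 1.1308278  5.38017073] [-0.01353794  0.11943828 -0.00609172]
```

Call:
jog_arm:
  turn:
    - [0,0,0.04]
    - [0,0,0.08]
    - [0,0,0.08]
  translation:
    - [0,0,-0.0002]
    - [0,0,-0.0002]
    - [0,0,-0.0002]
  grip: [1,1,1]

```text
clock: 11.3
tool_pos: [0.5272, -0.178, 0.1108]
eef_rot: [0.838, 0.545, 0.0, 0.0]
contact_force: [0.3, 0.9, 4.9]
opening: 0.34
finger_force: 35.0
```

Call:
jog_arm:
  turn:
    - [0,0,0.04]
    - [0,0,0.08]
    - [0,0,0.08]
  translation:
    - [0,0,0]
    - [0,0,0]
    - [0,0,0]
  grip: [1,1,1]

```text
clock: 11.68
tool_pos: [0.5271, -0.178, 0.1108]
eef_rot: [0.859, 0.511, 0.0, 0.0]
contact_force: [-1.0, 0.7, 5.4]
opening: 0.339
finger_force: 35.0
```

Call:
jog_arm:
  turn:
    - [0,0,0.04]
    - [0,0,0.08]
    - [0,0,0.08]
  translation:
    - [0,0,0]
    - [0,0,0]
    - [0,0,0]
  grip: [1,1,1]

```text
clock: 12.05
tool_pos: [0.5271, -0.178, 0.1108]
eef_rot: [0.879, 0.476, 0.0, 0.0]
contact_force: [0.2, 0.8, 4.7]
opening: 0.335
finger_force: 35.0
```

Call:
jog_arm:
  turn:
    - [0,0,0.04]
    - [0,0,0.08]
    - [0,0,0.08]
  translation:
    - [0,0,0]
    - [0,0,0]
    - [0,0,0]
  grip: [1,1,1]

```text
clock: 12.42
tool_pos: [0.527, -0.178, 0.1108]
eef_rot: [0.898, 0.441, 0.0, -0.0]
contact_force: [-0.6, 0.8, 5.2]
opening: 0.339
finger_force: 35.0
```

Call:
jog_arm:
  turn:
    - [0,0,0.04]
    - [0,0,0.08]
    - [0,0,0.08]
  translation:
    - [0,0,0]
    - [0,0,0]
    - [0,0,0]
  grip: [1,1,1]

```text
clock: 12.8
tool_pos: [0.5271, -0.178, 0.1108]
eef_rot: [0.914, 0.405, 0.0, 0.0]
contact_force: [-0.9, 0.8, 6.1]
opening: 0.337
finger_force: 35.0
```

Call:
jog_arm:
  turn:
    - [0,0,0.04]
    - [0,0,0.08]
    - [0,0,0.08]
  translation:
    - [0,0,0]
    - [0,0,0]
    - [0,0,0]
  grip: [1,1,1]

```text
clock: 13.18
tool_pos: [0.5271, -0.178, 0.1108]
eef_rot: [0.93, 0.368, 0.0, 0.0]
contact_force: [-1.0, 0.5, 5.3]
opening: 0.339
finger_force: 35.0
```

Run:
```python
from h import *
s=r.get_state();print(s['clock'],s['tool_pos'],s['contact_force'],s['moment'])
```

```text
13.175 [ 0.52706012 -0.1780478   0.11083767] [-1.0483142   0.51717469  5.34860612] [0.06676963 0.16407418 0.00661822]
```

Call:
jog_arm:
  turn:
    - [0,0,0]
    - [0,0,0]
    - [0,0,0]
  translation:
    - [0.0015,-0.0005,0]
    - [0.0029,-0.0009,0]
    - [0.0029,-0.0009,0]
  grip: [1,1,1]

```text
clock: 13.55
tool_pos: [0.5283, -0.176, 0.1108]
eef_rot: [0.93, 0.368, -0.0, 0.0]
contact_force: [-0.4, -1.3, 3.8]
opening: 0.341
finger_force: 35.0
```

Call:
jog_arm:
  turn:
    - [0,0,-0.04]
    - [0,0,-0.08]
    - [0,0,-0.08]
  translation:
    - [0,0,0]
    - [0,0,0]
    - [0,0,0]
  grip: [1,1,1]

```text
clock: 13.92
tool_pos: [0.5286, -0.1755, 0.1108]
eef_rot: [0.914, 0.405, 0.0, -0.0]
contact_force: [-0.4, -0.9, 3.5]
opening: 0.34
finger_force: 35.0
```

Call:
jog_arm:
  turn:
    - [0,0,-0.04]
    - [0,0,-0.08]
    - [0,0,-0.08]
  translation:
    - [0,0,0]
    - [0,0,0]
    - [0,0,0]
  grip: [1,1,1]

```text
clock: 14.3
tool_pos: [0.5287, -0.1747, 0.1106]
eef_rot: [0.897, 0.442, 0.0, -0.0]
contact_force: [1.8, 1.4, -0.3]
opening: 0.334
finger_force: 35.0
```

Force vanished at pointer ≈0.92 rad: it has dropped in. I'll press gently to confirm.

Call:
jog_arm:
  turn:
    - [0,0,0]
    - [0,0,0]
    - [0,0,0]
    - [0,0,0]
  translation:
    - [0,0,0.0008]
    - [0,0,0.0016]
    - [0,0,0.002]
    - [0,0,0.002]
  grip: [1,1,1,1]

```text
clock: 14.8
tool_pos: [0.5288, -0.175, 0.1089]
eef_rot: [0.897, 0.441, 0.0, -0.0]
contact_force: [1.4, 3.0, 3.9]
opening: 0.336
finger_force: 35.0
```

Run:
```python
from h import *
s=r.get_state();print(s['clock'],s['tool_pos'],s['contact_force'],s['moment'])
```

```text
14.8 [ 0.52878284 -0.1749533   0.10893375] [1.44737334 2.99159026 3.86863505] [ 0.74125389 -0.2387416  -0.03220096]
```

Call:
jog_arm:
  turn:
    - [0,0,0]
    - [0,0,0]
    - [0,0,0]
    - [0,0,0]
  translation:
    - [0.0005,0,0]
    - [0.0012,0,0]
    - [0.0012,0,0.0005]
    - [0.0012,0,0.001]
  grip: [1,1,1,1]

```text
clock: 15.3
tool_pos: [0.5291, -0.1748, 0.1078]
eef_rot: [0.897, 0.441, -0.0, 0.0]
contact_force: [-0.1, 2.9, 5.5]
opening: 0.338
finger_force: 35.0
```

Call:
jog_arm:
  turn:
    - [0,0,0]
    - [0,0,0]
    - [0,0,0]
  translation:
    - [0.0004,-0.0003,0]
    - [0.0008,-0.0006,0]
    - [0.0008,-0.0006,0]
  grip: [1,1,1]

```text
clock: 15.68
tool_pos: [0.5288, -0.1745, 0.1072]
eef_rot: [0.898, 0.441, -0.001, 0.0]
contact_force: [1.3, -2.4, -5.3]
opening: 0.341
finger_force: 35.0
```

Run:
```python
from h import *
s=r.get_state();print(s['clock'],s['tool_pos'],s['contact_force'],s['moment'])
```

```text
15.675 [ 0.52884712 -0.17453348  0.10720647] [ 1.31179849 -2.41640172 -5.25207323] [-0.50092799 -0.19479541  0.02558614]
```

Call:
jog_arm:
  turn:
    - [0,0,0]
    - [0,0,0]
  translation:
    - [0,0,0]
    - [0,0,0]
  grip: [1,1]

```text
clock: 15.92
tool_pos: [0.5288, -0.1745, 0.1073]
eef_rot: [0.898, 0.441, -0.001, 0.0]
contact_force: [1.0, -4.1, -8.2]
opening: 0.335
finger_force: 35.0
```

Call:
jog_arm:
  turn:
    - [0,0,0]
    - [0,0,0]
    - [0,0,0]
  translation:
    - [-0.0003,0.0002,0.0004]
    - [-0.0004,0.0003,0.0008]
    - [-0.0004,0.0003,0.0008]
  grip: [1,1,1]

```text
clock: 16.3
tool_pos: [0.5289, -0.1744, 0.1072]
eef_rot: [0.898, 0.441, -0.0, 0.0]
contact_force: [-0.6, -4.2, -2.4]
opening: 0.339
finger_force: 35.0
```

Run:
```python
from h import *
s=r.get_state();print(s['clock'],s['tool_pos'],s['contact_force'],s['moment'])
```

```text
16.3 [ 0.5289051  -0.17444432  0.10720296] [-0.57230752 -4.1859713  -2.38849801] [-1.01694007  0.17501537  0.01149184]
```

Call:
jog_arm:
  turn:
    - [0,0,0]
    - [0,0,0]
    - [0,0,0]
    - [0,0,0]
  translation:
    - [-0.0004,0.0003,0]
    - [-0.0008,0.0006,0.0004]
    - [-0.0008,0.0006,0.001]
    - [-0.0008,0.0006,0.001]
  grip: [1,1,1,1]

```text
clock: 16.8
tool_pos: [0.5289, -0.1746, 0.1062]
eef_rot: [0.897, 0.441, -0.0, -0.0]
contact_force: [-1.2, -2.9, 4.8]
opening: 0.331
finger_force: 35.0
```

Run:
```python
from h import *
s=r.get_state();print(s['clock'],s['tool_pos'],s['contact_force'],s['moment'])
im=snap('scene','s5.png')
cv2.imwrite('pics/crop5.png',cv2.resize(im[200:300,190:310],(720,600),interpolation=cv2.INTER_CUBIC)[:,:,::-1])
```

```text
16.8 [ 0.52893513 -0.17459033  0.10618515] [-1.15343893 -2.91011601  4.78291335] [-0.43603017  0.58688986  0.05078638]
```

View pics/crop5.png

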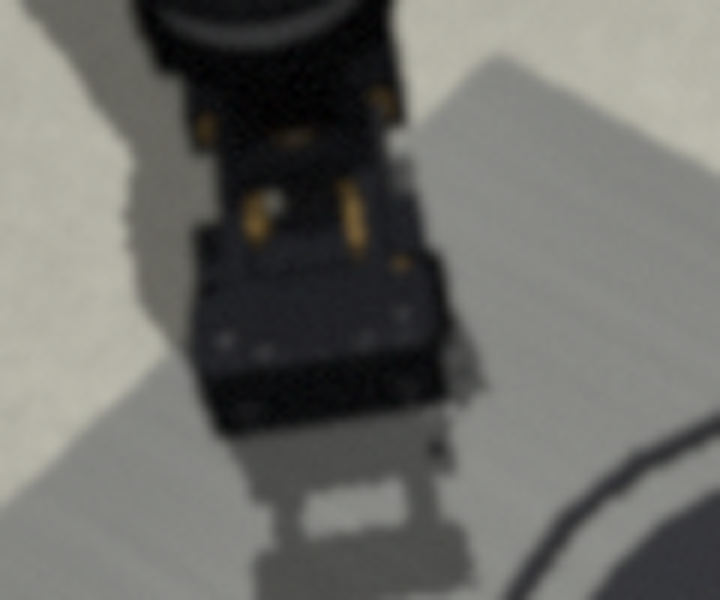

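Call:
jog_arm:
  turn:
    - [0,0,0]
    - [0,0,0]
    - [0,0,0]
    - [0,0,0]
  translation:
    - [-0.0005,0,0]
    - [-0.0008,0,0.0004]
    - [-0.0008,0,0.001]
    - [-0.0008,0,0.001]
  grip: [1,1,1,1]

```text
clock: 17.35
tool_pos: [0.5289, -0.1747, 0.1051]
eef_rot: [0.897, 0.442, 0.0, -0.0]
contact_force: [-2.0, 1.7, 5.8]
opening: 0.337
finger_force: 35.0
```

Run:
```python
from h import *
s=r.get_state();print(s['clock'],s['tool_pos'],s['contact_force'],s['moment'])
```

```text
17.35 [ 0.5289047  -0.17474314  0.10508633] [-2.00986482  1.70768747  5.77608602] [0.19711555 0.51187445 0.07506591]
```

Call:
jog_arm:
  turn:
    - [0,0,-0.03]
    - [0,0,-0.05]
    - [0,0,-0.05]
    - [0,0,-0.05]
  translation:
    - [0,-0.0005,0]
    - [0,-0.0008,0.001]
    - [0,-0.0008,0.002]
    - [0,-0.0008,0.002]
  grip: [1,1,1,1]

```text
clock: 17.85
tool_pos: [0.5288, -0.1748, 0.1035]
eef_rot: [0.886, 0.464, 0.001, 0.0]
contact_force: [-1.6, 0.8, 9.3]
opening: 0.339
finger_force: 35.0
```

Run:
```python
from h import *
s=r.get_state();print(s['clock'],s['tool_pos'],s['contact_force'],s['moment'])
```

```text
17.85 [ 0.5288372  -0.17476513  0.10347207] [-1.59517219  0.75636184  9.25218642] [0.05414482 0.44836625 0.0308422 ]
```

Call:
jog_arm:
  turn:
    - [0,0,0]
    - [0,0,0]
    - [0,0,0]
    - [0,0,0]
  translation:
    - [-0.0003,-0.0004,0]
    - [-0.0003,-0.0004,0.0008]
    - [-0.0003,-0.0004,0.0016]
    - [-0.0003,-0.0004,0.0016]
  grip: [1,1,1,1]

```text
clock: 18.35
tool_pos: [0.5288, -0.1748, 0.1022]
eef_rot: [0.886, 0.464, 0.001, 0.001]
contact_force: [-1.0, 1.1, 10.5]
opening: 0.338
finger_force: 35.0
```

Run:
```python
from h import *
s=r.get_state();print(s['clock'],s['tool_pos'],s['contact_force'],s['moment'])
```

```text
18.35 [ 0.52882215 -0.17479018  0.10224017] [-0.95229374  1.10868228 10.50607273] [0.15846658 0.37894265 0.05177694]
```

Call:
jog_arm:
  turn:
    - [0,0,-0.04]
    - [0,0,-0.06]
    - [0,0,-0.06]
    - [0,0,-0.06]
  translation:
    - [-0.0002,-0.0004,0]
    - [-0.0002,-0.0004,0]
    - [-0.0002,-0.0004,0]
    - [-0.0002,-0.0004,0.0005]
  grip: [1,1,1,1]

```text
clock: 18.85
tool_pos: [0.5286, -0.1748, 0.1018]
eef_rot: [0.872, 0.49, 0.001, 0.001]
contact_force: [-0.2, 0.3, 9.7]
opening: 0.341
finger_force: 35.0
```

Run:
```python
from h import *
s=r.get_state();print(s['clock'],s['tool_pos'],s['contact_force'],s['moment'])
```

```text
18.85 [ 0.52860655 -0.17483835  0.10180774] [-0.20954875  0.27403692  9.67513915] [0.04835267 0.30599402 0.05730663]
```

Call:
jog_arm:
  turn:
    - [0,0,-0.03]
    - [0,0,-0.03]
    - [0,0,-0.03]
    - [0,0,-0.03]
  translation:
    - [0,-0.0002,0.0005]
    - [0,-0.0002,0.001]
    - [0,-0.0002,0.0015]
    - [0,-0.0002,0.0015]
  grip: [1,1,1,1]

```text
clock: 19.35
tool_pos: [0.5285, -0.1751, 0.1]
eef_rot: [0.864, 0.503, 0.001, 0.001]
contact_force: [-0.7, -0.5, 6.4]
opening: 0.337
finger_force: 35.0
```

Run:
```python
from h import *
s=r.get_state();print(s['clock'],s['tool_pos'],s['contact_force'],s['moment'])
```

```text
19.35 [ 0.52849336 -0.17510417  0.09996023] [-0.74830473 -0.53192954  6.43574741] [-0.11735309  0.1807912  -0.03777065]
```

Call:
jog_arm:
  turn:
    - [0,0,0]
    - [0,0,0]
    - [0,0,0]
    - [0,0,0]
  translation:
    - [-0.0004,0,0.0008]
    - [-0.0004,0,0.0016]
    - [-0.0004,0,0.0024]
    - [-0.0004,0,0.0024]
  grip: [1,1,1,1]

```text
clock: 19.85
tool_pos: [0.5284, -0.1753, 0.0976]
eef_rot: [0.864, 0.503, 0.001, 0.001]
contact_force: [-0.9, 0.1, 7.9]
opening: 0.335
finger_force: 35.0
```

Run:
```python
from h import *
s=r.get_state();print(s['clock'],s['tool_pos'],s['contact_force'],s['moment'])
```

```text
19.85 [ 0.52843557 -0.17528271  0.09761531] [-0.9254427   0.13468383  7.85483108] [-0.08959711  0.13900019  0.07772886]
```

Call:
jog_arm:
  turn:
    - [0,0,0]
    - [0,0,0]
    - [0,0,0]
    - [0,0,0]
  translation:
    - [0,-0.0003,0.0008]
    - [0,-0.0003,0.0016]
    - [0,-0.0003,0.0024]
    - [0,-0.0003,0.0024]
  grip: [1,1,1,1]

```text
clock: 20.35
tool_pos: [0.5284, -0.1753, 0.0955]
eef_rot: [0.864, 0.503, 0.002, 0.001]
contact_force: [-0.5, -0.6, 9.6]
opening: 0.338
finger_force: 35.0
```

Run:
```python
from h import *
s=r.get_state();print(s['clock'],s['tool_pos'],s['contact_force'],s['moment'])
```

```text
20.35 [ 0.52841341 -0.17532663  0.09548324] [-0.45914203 -0.61709781  9.60231795] [-0.10083514  0.17831257  0.03176412]
```

Call:
jog_arm:
  turn:
    - [0,0,-0.03]
    - [0,0,-0.03]
    - [0,0,-0.03]
    - [0,0,-0.03]
  translation:
    - [-0.0002,-0.0002,0.0006]
    - [-0.0002,-0.0002,0.0012]
    - [-0.0002,-0.0002,0.0018]
    - [-0.0002,-0.0002,0.0018]
  grip: [1,1,1,1]

```text
clock: 20.85
tool_pos: [0.5281, -0.1753, 0.0935]
eef_rot: [0.857, 0.516, 0.002, 0.001]
contact_force: [1.1, 0.1, 1.8]
opening: 0.338
finger_force: 35.0
```

Run:
```python
from h import *
s=r.get_state();print(s['clock'],s['tool_pos'],s['contact_force'],s['moment'])
```

```text
20.85 [ 0.5280935  -0.17529991  0.09349726] [1.11679521 0.07210151 1.84988938] [-0.0414     -0.21883351  0.03060559]
```

Call:
jog_arm:
  turn:
    - [0,0,0]
    - [0,0,0]
    - [0,0,0]
    - [0,0,0]
  translation:
    - [0,0,0.0006]
    - [0,0,0.0012]
    - [0,0,0.0018]
    - [0,0,0.0018]
  grip: [1,1,1,1]

```text
clock: 21.35
tool_pos: [0.5278, -0.1752, 0.0913]
eef_rot: [0.857, 0.516, 0.001, 0.001]
contact_force: [4.6, 0.8, 3.8]
opening: 0.339
finger_force: 35.0
```

Run:
```python
from h import *
s=r.get_state();print(s['clock'],s['tool_pos'],s['contact_force'],s['moment'])
```

```text
21.35 [ 0.52782678 -0.17522893  0.09133513] [4.61556883 0.79685867 3.83818768] [-0.02283455 -0.92619888  0.04170376]
```

Call:
jog_arm:
  turn:
    - [0,0,0]
    - [0,0,0]
    - [0,0,0]
    - [0,0,0]
    - [0,0,0]
  translation:
    - [0.0004,0.0007,0]
    - [0.0004,0.0007,0.0008]
    - [0.0004,0.0007,0.0016]
    - [0.0004,0.0007,0.002]
    - [0.0004,0.0007,0.002]
  grip: [1,1,1,1,1]

```text
clock: 21.98
tool_pos: [0.5278, -0.1752, 0.0895]
eef_rot: [0.857, 0.516, 0.001, 0.001]
contact_force: [4.5, 0.5, 8.1]
opening: 0.335
finger_force: 35.0
```

Run:
```python
from h import *
s=r.get_state();print(s['clock'],s['tool_pos'],s['contact_force'],s['moment'])
```

```text
21.975 [ 0.52783511 -0.17523794  0.08951704] [4.48380969 0.54440445 8.09142025] [ 0.0512098  -0.7978518  -0.00303421]
```

Call:
jog_arm:
  turn:
    - [0,0,0]
    - [0,0,0]
    - [0,0,0]
    - [0,0,0]
    - [0,0,0]
  translation:
    - [0.0005,0.0009,0.0004]
    - [0.0005,0.0009,0.001]
    - [0.0005,0.0009,0.0015]
    - [0.0005,0.0009,0.0018]
    - [0.0005,0.0009,0.0018]
  grip: [1,1,1,1,1]

```text
clock: 22.6
tool_pos: [0.5279, -0.1753, 0.0879]
eef_rot: [0.857, 0.516, 0.0, -0.0]
contact_force: [1.9, 0.1, 11.9]
opening: 0.338
finger_force: 35.0
```

Run:
```python
from h import *
s=r.get_state();print(s['clock'],s['tool_pos'],s['contact_force'],s['moment'])
```

```text
22.6 [ 0.52789835 -0.17526722  0.08787511] [ 1.90567824  0.07348871 11.94037085] [ 0.05653649 -0.40908393  0.05288528]
```

Call:
jog_arm:
  turn:
    - [0,0,0]
    - [0,0,0]
    - [0,0,0]
    - [0,0,0]
  translation:
    - [0.0002,0.0004,0.0004]
    - [0.0002,0.0004,0.0008]
    - [0.0002,0.0004,0.0012]
    - [0.0002,0.0004,0.0012]
  grip: [1,1,1,1]

```text
clock: 23.1
tool_pos: [0.5279, -0.1752, 0.0868]
eef_rot: [0.857, 0.516, -0.0, -0.0]
contact_force: [1.1, 0.2, 12.7]
opening: 0.335
finger_force: 35.0
```

Run:
```python
from h import *
s=r.get_state();print(s['clock'],s['tool_pos'],s['contact_force'],s['moment'])
```

```text
23.1 [ 0.52791554 -0.17524887  0.08681433] [ 1.12918974  0.24402071 12.65838986] [ 0.10513657 -0.23757739  0.06895321]
```

Call:
jog_arm:
  turn:
    - [0,0,0]
    - [0,0,0]
    - [0,0,0]
    - [0,0,0]
  translation:
    - [0,0,0.0004]
    - [0,0,0.0009]
    - [0,0,0.0009]
    - [0,0,0.0009]
  grip: [1,1,1,1]

```text
clock: 23.6
tool_pos: [0.5279, -0.1752, 0.0864]
eef_rot: [0.857, 0.516, -0.0, -0.0]
contact_force: [0.4, 0.7, 17.4]
opening: 0.336
finger_force: 35.0
```

Call:
jog_arm:
  turn:
    - [0,0,0]
    - [0,0,0]
    - [0,0,0]
    - [0,0,0]
    - [0,0,0]
  translation:
    - [0,0,-0.002]
    - [0,0,-0.004]
    - [0,0,-0.005]
    - [0,0,-0.0054]
    - [0,0,-0.0054]
  grip: [1,1,1,1,1]

```text
clock: 24.22
tool_pos: [0.5279, -0.1752, 0.0906]
eef_rot: [0.857, 0.516, -0.0, -0.0]
contact_force: [3.2, 0.9, 6.8]
opening: 0.338
finger_force: 35.0
```

Run:
```python
from h import *
s=r.get_state();print(s['clock'],s['tool_pos'],s['contact_force'],s['moment'])
for n in('spindle_seat','knob_bore','knob_top','knob'):
    snap('scene','s6.png')
    for d in models.place_of('scene',n)[:3]:
        if d['position'][1]<0: print(n,d)
```

```text
24.225 [ 0.52791184 -0.17522656  0.09059691] [3.15707781 0.8670841  6.75196258] [-0.02117906 -0.4732179   0.01379619]
spindle_seat {'position': [0.6764, -0.1607, -0.0014], 'p': 0.61}
```

Call:
jog_arm:
  turn:
    - [0,0,0]
    - [0,0,0]
    - [0,0,0]
  translation:
    - [0,0,-0.001]
    - [0,0,-0.002]
    - [0,0,-0.002]
  grip: [1,1,1]

```text
clock: 25.0
tool_pos: [0.5279, -0.1752, 0.0923]
eef_rot: [0.857, 0.516, -0.0, -0.0]
contact_force: [3.5, -0.6, 2.2]
opening: 0.338
finger_force: 35.0
```

Call:
jog_arm:
  turn:
    - [0,0,0]
    - [0,0,0]
    - [0,0,0]
  translation:
    - [0,0,-0.0006]
    - [0,0,-0.0012]
    - [0,0,-0.0012]
  grip: [1,1,1]

```text
clock: 25.38
tool_pos: [0.5277, -0.1753, 0.0931]
eef_rot: [0.857, 0.516, -0.001, -0.001]
contact_force: [2.8, -2.2, -3.8]
opening: 0.337
finger_force: 35.0
```

Call:
jog_arm:
  turn:
    - [0,0,0]
    - [0,0,0.08]
    - [0,0,0.16]
    - [0,0,0.24]
    - [0,0,0.32]
    - [0,0,0.4]
    - [0,0,0.4]
  translation:
    - [0,0.0002,0.001]
    - [-0.0001,0.0003,0.001]
    - [-0.0002,0.0004,0.001]
    - [-0.0002,0.0006,0.001]
    - [-0.0003,0.0007,0.001]
    - [-0.0003,0.0008,0.001]
    - [-0.0003,0.0008,0.001]
  grip: [1,1,1,1,1,1,1]

```text
clock: 26.25
tool_pos: [0.5281, -0.1753, 0.0927]
eef_rot: [0.942, 0.336, -0.001, -0.001]
contact_force: [-0.3, 0.7, 1.9]
opening: 0.339
finger_force: 35.0
```

Run:
```python
from h import *
s=r.get_state();print(s['clock'],s['tool_pos'],s['contact_force'],s['moment'])
```

```text
26.25 [ 0.52809007 -0.17530879  0.09265058] [-0.29540846  0.72618582  1.87718087] [0.10196983 0.24768588 0.02461186]
```

Call:
jog_arm:
  turn:
    - [0,0,0.08]
    - [0,0,0.16]
    - [0,0,0.24]
    - [0,0,0.32]
    - [0,0,0.4]
    - [0,0,0.4]
  translation:
    - [0,0.0002,0]
    - [0,0.0004,0]
    - [0,0.0006,0]
    - [0,0.0008,0]
    - [-0.0001,0.001,0]
    - [-0.0001,0.001,0]
  grip: [1,1,1,1,1,1]

```text
clock: 27.0
tool_pos: [0.5286, -0.1757, 0.0926]
eef_rot: [0.99, 0.143, -0.001, -0.001]
contact_force: [-1.8, 1.1, 2.2]
opening: 0.338
finger_force: 35.0
```

Run:
```python
from h import *
s=r.get_state();print(s['clock'],s['tool_pos'],s['contact_force'],s['moment'])
```

```text
27.0 [ 0.52855734 -0.17567782  0.09255472] [-1.75941307  1.09389811  2.19389199] [ 0.45799956  0.38373731 -0.04604827]
```

Call:
jog_arm:
  turn:
    - [0,0,0.06]
    - [0,0,0.12]
    - [0,0,0.16]
    - [0,0,0.16]
  translation:
    - [0,0.0002,0]
    - [0,0.0003,0]
    - [0,0.0004,0]
    - [0,0.0004,0]
  grip: [1,1,1,1]

```text
clock: 27.5
tool_pos: [0.5289, -0.1761, 0.0924]
eef_rot: [0.998, 0.062, -0.001, -0.001]
contact_force: [-3.0, 4.8, 2.6]
opening: 0.337
finger_force: 35.0
```

```bash
cat > m.py <<'E'
from h import *
F=[];M=[]
for i in range(10):
    cams.snapshot('top'); s=r.get_state(); F.append(s['contact_force']);M.append(s['moment'])
q=s['eef_rot'];print(s['clock'],s['tool_pos'],2*np.arctan2(q[1],q[0]),np.mean(F,0),np.mean(M,0),np.std(M,0))
E
python3 m.py
```

```text
28.0 [ 0.52886457 -0.17612831  0.09241943] 0.12400019400138586 [-2.78416098  4.29649259  2.13820276] [0.95449886 0.79233855 0.0046028 ] [0.02789591 0.03458235 0.0189171 ]
```

Call:
jog_arm:
  turn:
    - [0,0,0.02]
    - [0,0,0.05]
    - [0,0,0.05]
  translation:
    - [-0.0003,-0.0005,0]
    - [-0.0004,-0.001,0]
    - [-0.0004,-0.001,0]
  grip: [1,1,1]

```text
clock: 28.38
tool_pos: [0.5288, -0.1761, 0.0926]
eef_rot: [0.999, 0.037, -0.0, -0.0]
contact_force: [-2.9, 3.4, 2.1]
opening: 0.341
finger_force: 35.0
```

```bash
python3 m.py
```

```text
28.875 [ 0.52883715 -0.17609986  0.09259412] 0.07372001065974709 [-3.6499878   3.28952426  1.89776961] [0.7315835  0.94327857 0.02188232] [0.03776858 0.04164077 0.0250126 ]
```

Call:
jog_arm:
  turn:
    - [0,0,0.03]
    - [0,0,0.06]
    - [0,0,0.06]
  translation:
    - [-0.0005,-0.0007,0]
    - [-0.0008,-0.0007,0]
    - [-0.0008,-0.0007,0]
  grip: [1,1,1]

```text
clock: 29.25
tool_pos: [0.5287, -0.1761, 0.0927]
eef_rot: [1.0, 0.007, 0.0, 0.001]
contact_force: [-1.2, 0.6, -0.3]
opening: 0.336
finger_force: 35.0
```

```bash
python3 m.py
```

```text
29.75 [ 0.52872601 -0.1760021   0.09272444] 0.013629005522172588 [-1.22873294  0.30227734 -1.66495882] [ 0.05641148  0.43726002 -0.00145549] [0.10248043 0.07254582 0.03709672]
```

Call:
jog_arm:
  turn:
    - [0,0,0.03]
    - [0,0,0.05]
    - [0,0,0.05]
  translation:
    - [-0.0003,0,0.0003]
    - [-0.0003,0,0.0003]
    - [-0.0003,0,0.0003]
  grip: [1,1,1]

```text
clock: 30.12
tool_pos: [0.5287, -0.176, 0.0927]
eef_rot: [1.0, -0.018, 0.001, 0.0]
contact_force: [0.3, -0.5, -0.5]
opening: 0.337
finger_force: 35.0
```

```bash
python3 m.py
```

```text
30.625 [ 0.52865202 -0.17596217  0.09265917] -0.03631079324245706 [ 0.83971195 -1.89145872  0.8979441 ] [-0.38752842 -0.03535471  0.00993328] [0.06098889 0.07083615 0.02209636]
```

Call:
jog_arm:
  turn:
    - [0,0,0.02]
    - [0,0,0.04]
    - [0,0,0.04]
  translation:
    - [0,0.0004,0]
    - [0,0.0004,0]
    - [0,0.0004,0]
  grip: [1,1,1]

```text
clock: 31.0
tool_pos: [0.5286, -0.1761, 0.0926]
eef_rot: [0.999, -0.038, 0.001, 0.0]
contact_force: [2.6, -1.5, 2.6]
opening: 0.338
finger_force: 35.0
```

```bash
python3 m.py
```

```text
31.5 [ 0.52853991 -0.17601464  0.09248138] -0.07608473927357341 [ 3.09247032 -2.1346423   2.27090416] [-0.46188967 -0.52966268  0.02144015] [0.03428407 0.08352077 0.02660694]
```

Call:
jog_arm:
  turn:
    - [0,0,0.02]
    - [0,0,0.04]
    - [0,0,0.04]
  translation:
    - [0.0005,0.0004,0]
    - [0.0007,0.0005,0]
    - [0.0007,0.0005,0]
  grip: [1,1,1]

```text
clock: 31.88
tool_pos: [0.5286, -0.1761, 0.0923]
eef_rot: [0.998, -0.058, -0.0, -0.0]
contact_force: [2.6, -1.6, 3.1]
opening: 0.334
finger_force: 35.0
```

```bash
python3 m.py
python3 - <<'E'
from h import *
im=snap('top','t7.png'); im2=snap('scene','s7.png')
o=np.zeros((400,800,3),np.uint8)
o[:,:400]=cv2.resize(im[228:308,328:408],(400,400),interpolation=cv2.INTER_CUBIC)
o[:,400:]=cv2.resize(im2[210:290,206:286],(400,400),interpolation=cv2.INTER_CUBIC)
cv2.imwrite('pics/crop7.png',np.clip(o[:,:,::-1]*1.6,0,255))
E
```

```text
32.375 [ 0.52860068 -0.17608236  0.09232172] -0.11595079403350708 [ 2.96507112 -0.24876417  2.54584731] [-0.04341806 -0.48816155  0.03278228] [0.07553771 0.02019199 0.02134165][ WARN:0@2.557] global loadsave.cpp:1063 imwrite_ Unsupported depth image for selected encoder is fallbacked to CV_8U.
```

View pics/crop7.png

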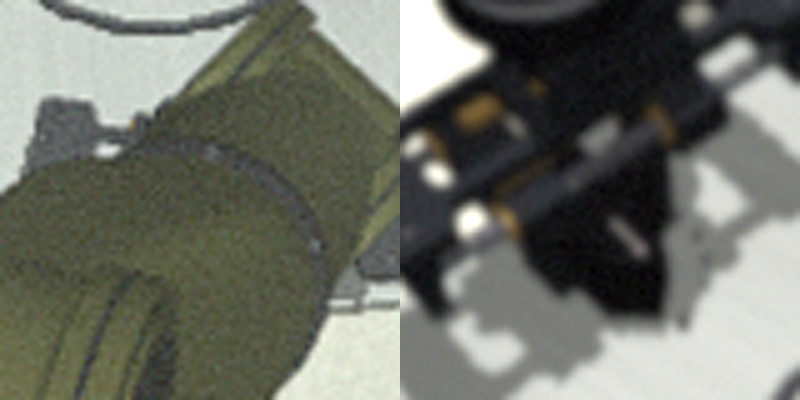

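The pointer line, crop (630,240), now aims just clockwise of the pip at about (685,320). The turn is near the stop.

Call:
jog_arm:
  turn:
    - [0,0,0.02]
    - [0,0,0.04]
    - [0,0,0.04]
  translation:
    - [0.0004,0,0]
    - [0.0006,0,0]
    - [0.0006,0,0]
  grip: [1,1,1]

```text
clock: 32.85
tool_pos: [0.5288, -0.1762, 0.0922]
eef_rot: [0.997, -0.078, -0.001, -0.0]
contact_force: [0.9, 1.1, 2.1]
opening: 0.337
finger_force: 35.0
```

```bash
python3 m.py
```

```text
33.35 [ 0.52883508 -0.17621044  0.0922571 ] -0.1561388131079001 [0.48056598 1.57039593 2.6785912 ] [0.34855463 0.05750487 0.05923746] [0.07672082 0.06889002 0.02808738]
```

Call:
jog_arm:
  turn:
    - [0,0,0.02]
    - [0,0,0.04]
    - [0,0,0.04]
  translation:
    - [0,-0.0003,0]
    - [0,-0.0003,0]
    - [0,-0.0003,0]
  grip: [1,1,1]

```text
clock: 33.72
tool_pos: [0.5289, -0.1762, 0.0923]
eef_rot: [0.995, -0.098, -0.0, -0.0]
contact_force: [-1.1, 1.3, 3.1]
opening: 0.335
finger_force: 35.0
```

```bash
python3 m.py
```

```text
34.225 [ 0.52895602 -0.17620722  0.09230011] -0.19631448586355782 [-1.73863699  1.19253241  2.51372011] [0.32004548 0.53373754 0.12446794] [0.01856401 0.06507308 0.03473041]
```

Call:
jog_arm:
  turn:
    - [0,0,-0.06]
    - [0,0,-0.12]
    - [0,0,-0.18]
    - [0,0,-0.23]
    - [0,0,-0.25]
    - [0,0,-0.25]
  translation:
    - [0,0,0]
    - [0,0,0]
    - [0,0,0]
    - [0,0,0]
    - [0,0,0]
    - [0,0,0]
  grip: [1,1,1,1,1,1]

```text
clock: 34.98
tool_pos: [0.5286, -0.1763, 0.0923]
eef_rot: [1.0, 0.027, -0.001, -0.0]
contact_force: [-4.9, 1.1, 3.0]
opening: 0.335
finger_force: 35.0
```

```bash
python3 m.py
```

```text
35.475 [ 0.52863001 -0.17624865  0.09221976] 0.053300677200003435 [-5.28239587  0.79707665  2.84493555] [1.83699220e-01 1.25858744e+00 1.28224511e-04] [0.02524395 0.02955227 0.03546764]
```

Call:
jog_arm:
  turn:
    - [0,0,0]
    - [0,0,0]
    - [0,0,0]
    - [0,0,0]
    - [0,0,0]
    - [0,0,0]
    - [0,0,0]
    - [0,0,0]
    - [0,0,0]
    - [0,0,0]
  translation:
    - [-0.0005,0,0]
    - [-0.001,0,0]
    - [-0.001,0,0]
    - [-0.001,0,0]
    - [-0.001,0,0]
    - [-0.001,0,0]
    - [-0.001,0,-0.02]
    - [-0.001,0,-0.07]
    - [-0.03,0,-0.12]
    - [-0.08,0,-0.17]
  grip: [1,1,0.4,0.2,0.2,0.2,0.2,0.2,0.2,0.2]

```text
clock: 36.72
tool_pos: [0.4559, -0.1804, 0.2582]
eef_rot: [1.0, 0.028, 0.001, 0.001]
contact_force: [0.1, -0.4, -0.3]
opening: 0.802
finger_force: 0.0
```

Call:
jog_arm:
  turn:
    - [0,0,0]
    - [0,0,0]
    - [0,0,0]
    - [0,0,0]
    - [0,0,0]
  translation:
    - [0,-0.06,-0.02]
    - [0,-0.12,-0.04]
    - [0,-0.18,-0.05]
    - [0,-0.24,-0.05]
    - [0,-0.24,-0.05]
  grip: [0.2,0.2,0.2,0.2,0.2]

```text
clock: 37.35
tool_pos: [0.4419, 0.0651, 0.3064]
eef_rot: [0.999, 0.032, -0.0, -0.001]
contact_force: [-0.4, -0.1, 0.4]
opening: 0.802
finger_force: 0.0
```

Run:
```python
from h import *
s=r.get_state();print(s['clock'],s['tool_pos'],s['opening'])
o=np.zeros((400,800,3),np.uint8)
for i,(c,u,v) in enumerate((('top',368,262),('scene',250,250))):
    im=snap(c,c+'8.png'); o[:,400*i:400*i+400]=cv2.resize(im[v-40:v+40,u-40:u+40],(400,400),interpolation=cv2.INTER_CUBIC)
    for n in('knob_top','knob','hob','off_pip'):
        for d in models.place_of(c,n)[:3]:
            if d['position'][1]<0.1: print(c,n,round(d['p'],2),d['position'])
    print('exp top seated',proj(c,[.527,-.1765,.105]),'nose',proj(c,[.527+.039*.995,-.1765+.039*.095,.105]))
cv2.imwrite('pics/crop8.png',np.clip(o[:,:,::-1]*1.4,0,255).astype(np.uint8))
```

```text
37.35 [0.44190568 0.06505143 0.30637107] 0.8019627737871076
top knob_top 0.8 [0.5257, -0.1788, 0.1056]
top knob 0.71 [0.5252, -0.1767, 0.0646]
top hob 0.65 [0.6775, -0.1626, -0.0024]
top hob 0.65 [0.5244, -0.1795, 0.1037]
top off_pip 0.91 [0.5671, -0.1708, 0.0565]
exp top seated (np.float64(369.5102338882676), np.float64(267.78801467593524)) nose (np.float64(367.8213467792435), np.float64(252.563549208648))
scene knob_top 0.9 [0.5281, -0.1769, 0.106]
scene knob 0.7 [0.5282, -0.1733, 0.0649]
scene hob 0.65 [0.6782, -0.1562, -0.004]
scene off_pip 0.97 [0.568, -0.1725, 0.0549]
exp top seated (np.float64(243.07499312923494), np.float64(249.08809894081125)) nose (np.float64(258.5076444392334), np.float64(258.5707839658805))
```

View pics/crop8.png

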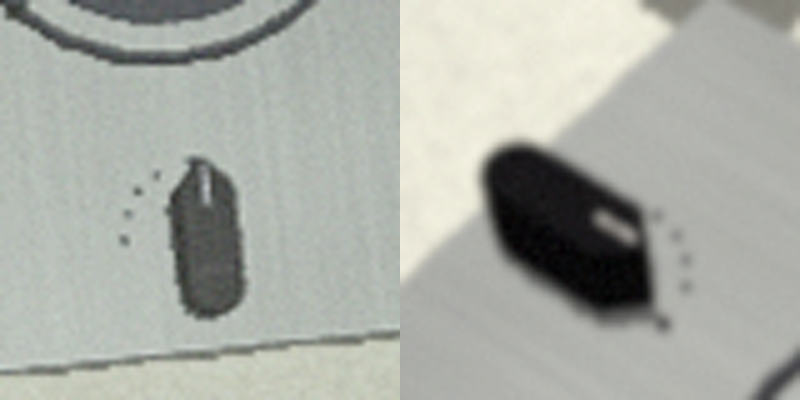

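The knob sits level, with its underside near 0.065 m (the seat height). Its pale line points at the off pip, and the gripper is clear.

```bash
python3 -c "
from plant import r
print(r.finish_job())"
```

```text
the job is handed in; nothing more can be done
None
```

The knob is on its spindle, turned clockwise to the off stop with the pointer at the burner, and released; the job was handed in at about 37 s. Push peaked at 17.4 N and twist at the stop at about 0.12 N m; I never measured the knob-to-spindle force total (limit 50 N), and the snap is inferred from seat height and resistance to a light pull.

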